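# Charge a printing block and poise it over the next repeat

### The job

Pick up the wooden printing block, lower its carved face into the colour tray and press it lightly on the pad so that the pad gives a few millimetres, then lift it clear of the tray. Carry it over the printing board and hold it, level and steady, a few centimetres above the empty place at the end of the unfinished row, square with the prints and centred on that place, ready to print; finish while still holding it there. Keep the block upright all the way, never let it touch the board, and leave the other things where they are.

Things in the scene. Friction and masses are not known exactly. Their poses are not given: they have to be found in the camera images.
- block: Loose dark wooden printing block, 65 mm (its x) by 90 mm (its y), standing carved face down. Origin: centre of the carved face (underside); z up. From the underside: 4 mm of red-stained carving, solid wood up to 40 mm, then a bar handle 28 mm wide (x) and 78 mm long (y), from 40 to 84 mm, centred, with rounded edges. About 0.2 to 0.35 kg, balanced under the handle. A half turn about z makes no difference.
- block_handle (a point): Middle of the block's handle, 64 mm above its carved face: grip across the 28 mm width (along the block's x).
- tray: Colour tray, fixed: open wooden box, outside 170 mm (x) by 150 mm (y) by 50 mm high, walls 8 mm thick. Origin: centre of its underside, z up. The inside (154 by 134 mm) is filled by a red felt pad whose flat top lies 32 mm above the origin, 18 mm below the rim. It may stand on the left or on the right, with the block on the other side.
- pad (a joint): How far the tray's pad is pressed down, m: 0 at rest, 0.014 fully down. Springy: about 1 N per mm, and it rises again when let go.
- board: Padded printing board, fixed: 250 mm (x) by 320 mm (y), white covering, top face 20 mm above its origin (centre of the underside). On it a grid of places, 65 mm (x) by 90 mm (y) each, marked with thin blue lines: the far row (+x) has three red prints with white motifs, the middle row has red prints on its left (+y) and in its middle and is empty on the right (-y), the near row is empty.
- next_place (a point): Centre of the empty place at the end of the middle row, on the board's top face, 90 mm to -y from the board's centre; axes as the board's. The block belongs here with its x along the board's x and its y along the board's y (either way round).
- border_block: Bystander: small round wooden block with a knob, 58 mm across, 64 mm high; origin at the centre of its underside.
- dye_jar: Bystander: closed red jar with a white cap, 64 mm across, 95 mm high; origin at the centre of its underside.
- brush: Bystander: brush lying on the table beyond the far side of the board, 170 mm long along its x; origin under its middle.
Mind the look-alikes: they are no part of the job. Of the things that look like the tray, take the one that is nearest to the robot's base at the start.

How it is judged:
On the way, in this order (a step that is already met when the one before it is completed fails the run):
1. the held block is pressed lightly on the pad in the colour tray (contact force between block and the fingers above 1 N and value of joint pad above 0.002 m and contact force between block and tray above 0.5 N and z of block in the frame of tray below 0.035 m and horizontal distance between block and tray below 0.08 m and angle between block's own z axis and vertical below 0.12 rad), for 0.2 s.
2. the block is lifted clear of the tray, level (contact force between block and the fingers above 1 N and z of block in the frame of tray above 0.06 m and contact force between block and tray below 0.1 N and angle between block's own z axis and vertical below 0.12 rad), for 0.2 s.
At the end, for the whole second after the job is handed in: The block is held by the fingers, still (under 20 mm/s) and upright within 0.07 rad, its carved face 15 to 100 mm above the board, touching nothing else, within 10 mm of the centre of the empty place and square with it within 0.1 rad (contact force between block and the fingers above 1 N and z of block in the frame of next_place between 0.015 and 0.1 m and horizontal distance between block and next_place below 0.01 m and angle between the x axis of block and the x axis of board, either way round below 0.1 rad and angle between block's own z axis and vertical below 0.07 rad and linear speed of block below 0.02 m/s and angular speed of block below 0.15 rad/s and contact force between block and board below 0.1 N and contact force between block and tray below 0.1 N and contact force between block and border_block below 0.1 N and contact force between block and dye_jar below 0.1 N and contact force between block and brush below 0.1 N); the arm keeps its last pose, push and grip.
It fails at once if the block is tipped by more than 0.25 rad (angle between block's own z axis and vertical above 0.25 rad).
It fails at once if the block touches the printing board (contact force between block and board above 0.5 N).
It fails at once if the pad is pressed hard, by more than 11 mm (value of joint pad above 0.011 m).
It fails at once if a bystander is moved by more than 20 mm (distance of any of border_block, dye_jar, brush from where it was at the start of the episode above 0.02 m).
It also fails if it takes over 54 s, if anything falls off the work surface, if the arm or the gripper's body presses on something with over 40 N, if the wrist force passes 120 N, or if a joint passes its speed limit or range.

### The arm

A 7-joint arm with a two-finger parallel gripper is mounted at the origin on the work surface. World frame = base frame: x ahead of the robot, y to its left, z up, the work surface at z = 0. Lengths are in m, angles in rad, forces in N, time in s.
With the tool pointing down it reaches from about 0.4 to 0.85 m from the base axis. Payload 4.5 kg.
Tool frame: the origin (TCP) lies at the centre of the arm's flange, where the gripper is bolted on; the fingertips stand ahead of it and the grasp point (between the pads) lies 147 mm ahead of it (manip.tip_reach is the z of the fingertips in the tool frame, in m); z points along the fingers, y is the line along which they close (so a half turn about z gives the same grasp; the last joint's range is limited). The gripper opens to 88 mm and grips with 3 to 60 N. Pads are 18 mm wide; open, the fingers measure 123 mm over their backs; the gripper's body (75 mm by 187 mm) begins 45 mm behind the grasp point.
Start: joints at [1.205, 0.689, -0.195, 1.565, 0.157, 0.902, -0.215], TCP at [0.243, -0.576, 0.405] pointing down, gripper open.
Joint ranges: [-3.01, 3.01], [-0.46, 2.08], [-1.47, 1.51], [0.13, 2.56], [-1, 4.14], [0.04, 2.09], [-2.66, 2.66]. Speed limits (rad/s): [2.57, 2.57, 3.14, 3.14, 3.14, 3.14, 3.14].

### API

Orientations are given as a unit quaternion [w, x, y, z].
In Python, from station import manip gives the robot as it stands.
- The arm moves only by the shell command python3 -m inch 'ROWS' [FORCE]. ROWS is JSON, a list of rows, each a list of 3 entries, a list of its own where there are three numbers: the closure, from -1 (fully open) to 1 (shut), then the shift along the tool's x, y, z each as a share of 0.2 m, from -1 to 1, then the turn, a rotation vector about the tool's x, y, z each as a share of pi/4 rad, from -1 to 1. A call has 1 to 12 rows; each row is the pose to reach, as a shift and turn from the pose commanded when the call began, along the tool's axes at that moment; what a row does not reach only later rows make up. A row lasts 1/10 s, in which the tool goes at most 50 mm and 8.59 degrees, less where a joint would pass 70% of its speed; a pose out of reach is approached as far as the arm can. A call with a number of a shift or a turn outside -1 to 1 is refused whole. A call with a gripper value outside its range is refused whole. The fingers move at their own pace and stop on an object; FORCE is the grip in N (left out, the last holds). Time passes only in rows, so rows that repeat a pose let the fingers close. It gives the time, the measured TCP pose, the force, the opening and the grip force at its end, in the units of the state.
- manip.state(): the state, without advancing time (a new reading comes with each control period).
- manip.get_image(name): name is "scene" or "top" or "wrist"; returns a dict with "pixels" (400x640x3 uint8, blue, green, red), "fx", "fy", "cx", "cy" (pixels), "eye" and "rotation" of the camera in the world; the wrist camera has in their place "tool_from_camera" (4x4, takes a point from camera to tool coordinates, whose origin is the TCP and whose axes are the flange's). Camera axes: x right, y down, z forward; pixel columns grow to the right and rows downward; lengths in m; the calibration is good to about 2 mm. A picture is of the moment at which its call begins: read the wrist's pose just before it. There is no depth.
- manip.close_job(): hands the job in; it is judged then, once.
The state is a dict: "time": time; "joint_positions": joint angles; "joint_vel": joint speeds; "joint_torque": joint torques, N m; "tcp_pos": TCP position; "tool_rot": TCP orientation; "ft_force": force on the tool from outside, world axes, zero at the start; "ft_torque": the same for the moment, N m; "grip_width": opening from 0.0 (shut) to 1.0 (fully open); "finger_force": force on a finger pad.
Only numpy, scipy, OpenCV 4.12 (cv2) and the standard library are available. Lean on these libraries where they do the work, as an engineer would, in place of code of your own. Each camera call takes 0.05 s, during which the arm holds its last target. There are 200 camera calls.

## Working session

There is one attempt and no reset: what is moved stays moved. The work goes in short steps, Python scripts to look and compute and a shell command to move; the robot and the scene stay as the last step left them, time stands still between calls to the robot, and variables do not carry over. Pictures are saved under pics/ and viewed, at most 10 in all, crops included, and the job is handed in when it is done.

```bash
mkdir -p pics; ls; cat > h.py <<'E'
import numpy as np, cv2
from scipy.spatial.transform import Rotation as R
from station import manip
def ray(im,u,v,z):
    d=np.array(im['rotation'])@np.array([(u-im['cx'])/im['fx'],(v-im['cy'])/im['fy'],1]);e=np.array(im['eye'])
    return e+d*(z-e[2])/d[2]
E
python3 - <<'E'
from h import *
import pickle
s=manip.state();print(s['tcp_pos'],s['tool_rot'],s['time'])
for n in('top','scene'):
    im=manip.get_image(n);pickle.dump(im,open(n+'.pkl','wb'));cv2.imwrite(f'pics/{n}0.png',np.array(im['pixels']));print(n,im['eye'],np.round(im['rotation'],3).tolist(),im['fx'])
E
```

```text
pics
[ 0.24310801 -0.57543517  0.40394565] [-8.41940508e-04  9.80082740e-01  1.98587658e-01 -2.37373558e-04] 0.0
top [0.43811514 0.09757091 1.18237231] [0.062, -0.699, 0.71, -0.06] 375.66635297513994
scene [1.37828868 0.20190761 0.91315053] [-0.239, 0.607, 0.71, -0.267] 400.0351714068617
```

View pics/top0.png

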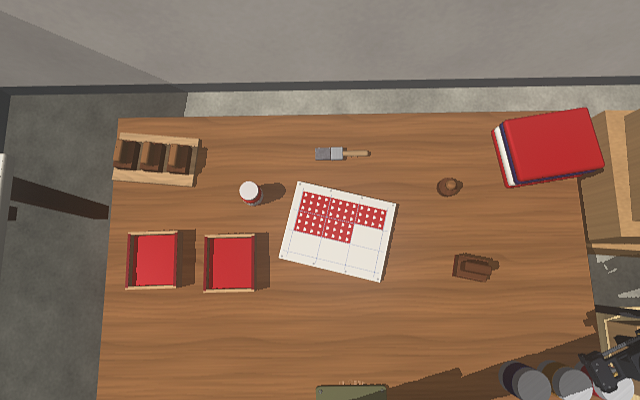

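View pics/scene0.png

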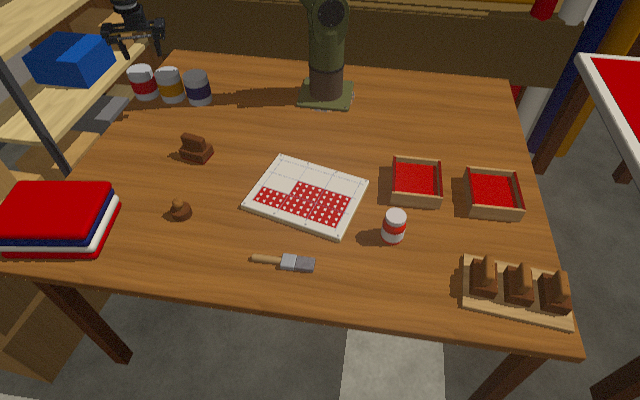

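The loose block is at top (472,266). Its look-alikes are the three rack blocks at (126,153), (152,156) and (179,158). The trays are at (230,263) and (152,260), and the one at (230,263) is nearer the base at about (350,395). The empty place is at (370,238). Next is a close crop to check these.

```bash
python3 - <<'E'
import cv2
i=cv2.imread('pics/top0.png')
a=cv2.resize(i[235:295,440:510],None,fx=5,fy=5,interpolation=cv2.INTER_CUBIC)
b=cv2.resize(i[225:300,195:270],None,fx=4,fy=4,interpolation=cv2.INTER_CUBIC)
c=cv2.resize(i[175:290,270:405],None,fx=2.6,fy=2.6,interpolation=cv2.INTER_CUBIC)
import numpy as np
o=np.zeros((600,700,3),np.uint8);o[:300,:350]=a;o[:300,380:680]=b;o[300:300+c.shape[0]-0][:c.shape[0],:c.shape[1]]=c[:300]
cv2.imwrite('pics/crop.png',o);print(c.shape)
E
```

```text
(299, 351, 3)
```

View pics/crop.png

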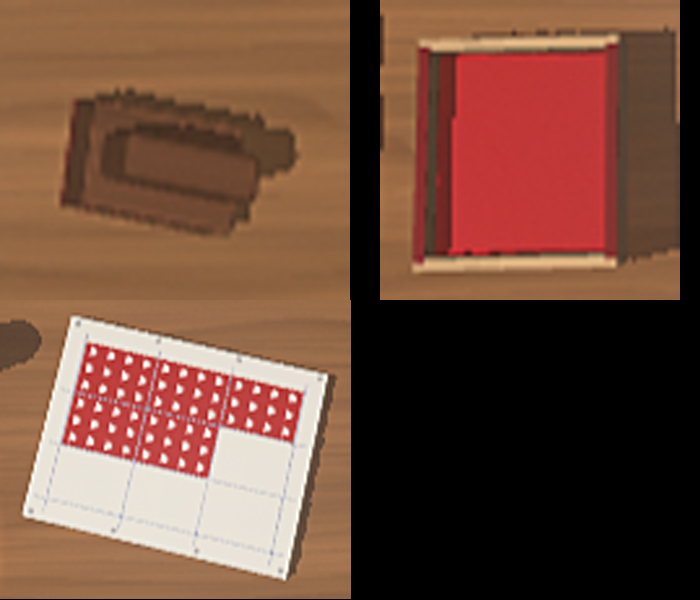

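The crop shows the loose block with its bar handle centred at crop (190,168), the near tray, and the board with an empty place at the right of its middle row. Next I work out the poses.

```bash
cat > m.py <<'E'
from h import *
import pickle
T=pickle.load(open('top.pkl','rb'))
def f(pts,s,ox,oy,z): return np.array([ray(T,(u+.5)/s-.5+ox,(v+.5)/s-.5+oy,z)[:2] for u,v in pts])
h=f([(125,133),(262,162),(250,200),(122,180)],5,440,235,.084)
t=f([(38,45),(240,38),(238,268),(33,270)],4,195,225,.05)
b=f([(73,17),(328,75),(287,280),(22,217)],2.6,270,175,.02)
for n,q in(('h',h),('t',t),('b',b)):
    e=q[1]-q[0]+q[2]-q[3]; g=q[0]-q[3]+q[1]-q[2]
    print(n,q.mean(0).round(4),'y-yaw',np.degrees(np.arctan2(-e[1],-e[0]))-90,'x-yaw',np.degrees(np.arctan2(g[1],g[0])),np.linalg.norm(e)/2,np.linalg.norm(g)/2)
E
python3 m.py
```

```text
Traceback (most recent call last):
  File "m.py", line 5, in <module>
    h=f([(125,133),(262,162),(250,200),(122,180)],5,440,235,.084)
  File "m.py", line 4, in f
    def f(pts,s,ox,oy,z): return np.array([ray(T,(u+.5)/s-.5+ox,(v+.5)/s-.5+oy,z)[:2] for u,v in pts])
                                           ~~~^^^^^^^^^^^^^^^^^^^^^^^^^^^^^^^^^^^
  File "h.py", line 5, in ray
    d=np.array(im['rotation'])@np.array([(u-im['cx'])/im['fx'],(v-im['cy'])/im['fy'],1]);e=np.array(im['eye'])
      ~~~~~~~~~~~~~~~~~~~~~~~~^~~~~~~~~~~~~~~~~~~~~~~~~~~~~~~~~~~~~~~~~~~~~~~~~~~~~~~~~~
ValueError: matmul: Input operand 1 has a mismatch in its core dimension 0, with gufunc signature (n?,k),(k,m?)->(n?,m?) (size 3 is different from 4)
```

```bash
sed -i "s/np.array(im\['rotation'\])@np/R.from_quat(im['rotation'],scalar_first=True).as_matrix()@np/" h.py
python3 m.py
```

```text
h [ 0.4345 -0.3689] y-yaw -11.414017530983543 x-yaw -15.103071840360835 0.07630206267294116 0.02486107470719111
t [0.4617 0.3549] y-yaw 0.34879232492225754 x-yaw 0.4066110681784062 0.1517320947141176 0.16755434044795045
b [0.5565 0.0259] y-yaw -14.102865379812897 x-yaw -14.299959600692405 0.3175548171540636 0.24888796860419377
```

```bash
cat > go.py <<'E'
from h import *
import sys
# x y z yaw(deg of tool x axis)
x,y,z,w=map(float,sys.argv[1:5]); s=manip.state()
q=R.from_quat(s['tool_rot'],scalar_first=True)
a=np.radians(w); c,n=np.cos(a),np.sin(a)
t=R.from_matrix(np.array([[c,n,0],[n,-c,0],[0,0,-1]]))
print('t',s['time'],'tip',manip.tip_reach,'yaw',np.degrees(np.arctan2(*q.as_matrix()[[1,0],0])),'tilt',np.degrees((q.as_matrix()[:2,2])).round(2))
print('shift',((q.inv().apply(np.array([x,y,z])-s['tcp_pos']))/.2).round(3),'turn',((q.inv()*t).as_rotvec()/(np.pi/4)).round(3))
E
python3 go.py .4345 -.369 .36 78
```

```text
t 0.1 tip 0.166 yaw 22.91122230112144 tilt [-0.04  0.08]
shift [ 1.283 -0.578  0.221] turn [-2.000e-03 -1.000e-03 -1.224e+00]
```

```bash
python3 -m inch '[[-1,[0.2,-0.09,0],[0,0,-0.15]],[-1,[0.4,-0.18,0],[0,0,-0.3]],[-1,[0.6,-0.27,0.05],[0,0,-0.45]],[-1,[0.8,-0.36,0.05],[0,0,-0.6]],[-1,[1,-0.45,0.1],[0,0,-0.75]],[-1,[1,-0.45,0.1],[0,0,-0.75]],[-1,[1,-0.45,0.1],[0,0,-0.75]]]' && python3 go.py .4345 -.369 .36 78
```

```text
time: 0.8
tcp_pos: [0.3931, -0.414, 0.3843]
tool_rot: [-0.001, 0.88, 0.475, -0.0]
ft_force: [0.2, -0.4, 0.1]
grip_width: 0.999
finger_force: 0.0
t 0.8 tip 0.166 yaw 56.77984611088603 tilt [-0.05  0.06]
shift [0.302 0.05  0.121] turn [-0.001 -0.001 -0.472]
```

```bash
python3 -m inch '[[-1,[0.15,0.025,0.06],[0,0,-0.18]],[-1,[0.3,0.05,0.12],[0,0,-0.34]],[-1,[0.3,0.05,0.12],[0,0,-0.47]],[-1,[0.3,0.05,0.12],[0,0,-0.47]],[-1,[0.3,0.05,0.12],[0,0,-0.47]],[-1,[0.3,0.05,0.12],[0,0,-0.47]]]' >/dev/null && cat > w.py <<'E'
from h import *
import sys,pickle
s=manip.state();im=manip.get_image('wrist');im['s']={k:s[k] for k in('tcp_pos','tool_rot')}
q=R.from_quat(s['tool_rot'],scalar_first=True);M=np.array(im['tool_from_camera'])
im['rotation']=(q*R.from_matrix(M[:3,:3])).as_quat(scalar_first=True);im['eye']=s['tcp_pos']+q.apply(M[:3,3])
pickle.dump(im,open(sys.argv[1]+'.pkl','wb'));cv2.imwrite(f'pics/{sys.argv[1]}.png',np.array(im['pixels']))
E
python3 w.py w1; python3 go.py .4345 -.369 .36 78
```

```text
t 1.45 tip 0.166 yaw 77.58305715490961 tilt [-0.02 -0.06]
shift [0.014 0.005 0.005] turn [-0.     0.001 -0.009]
```

View pics/w1.png

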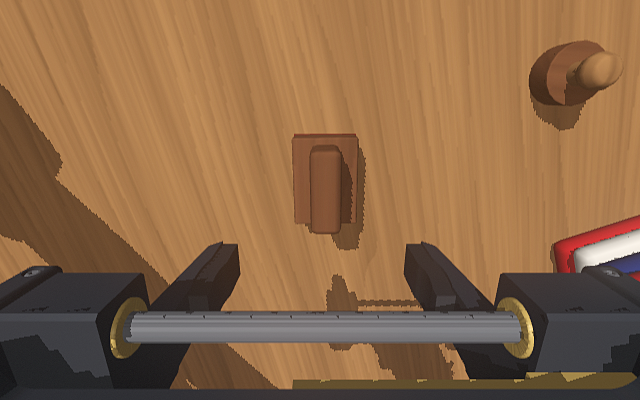

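The wrist view shows the handle top spanning about (310–341, 148) to (311–338, 232). The top of the body runs (293,137)–(357,136) along the far edge, and its left edge goes down to (294,223).

```bash
python3 - <<'E'
from h import *
import pickle
T=pickle.load(open('w1.pkl','rb'))
p=lambda u,v,z:ray(T,u,v,z)[:2]
h=np.array([p(310,148,.084),p(341,148,.084),p(338,233,.084),p(311,233,.084)])
b=np.array([p(293,137,.04),p(357,136,.04),p(356,223,.04),p(294,223,.04)])
for q in(h,b):
    e=(q[0]-q[3]+q[1]-q[2])/2;g=(q[1]-q[0]+q[2]-q[3])/2
    print(q.mean(0),np.degrees(np.arctan2(e[1],e[0])),np.linalg.norm(e),np.degrees(np.arctan2(g[1],g[0])),np.linalg.norm(g))
E
python3 go.py .4345 -.369 .214 78
```

```text
[ 0.43656232 -0.37019859] 77.13835516644012 0.0771732397179894 -12.41813208691024 0.025208335405450897
[ 0.43664966 -0.37212611] 77.7954869323965 0.08992181801019002 -11.989539527114399 0.06356023133174803
t 1.45 tip 0.166 yaw 77.58305715490961 tilt [-0.02 -0.06]
shift [0.015 0.005 0.735] turn [-0.     0.001 -0.009]
```

```bash
python3 go.py .4366 -.371 .214 77.6; python3 -m inch '[[-1,[0.01,0.015,0.15],[0,0,0]],[-1,[0.01,0.015,0.3],[0,0,0]],[-1,[0.01,0.015,0.45],[0,0,0]],[-1,[0.01,0.015,0.58],[0,0,0]],[-1,[0.01,0.015,0.68],[0,0,0]],[-1,[0.01,0.015,0.73],[0,0,0]],[-1,[0.01,0.015,0.73],[0,0,0]],[-1,[0.01,0.015,0.73],[0,0,0]],[-1,[0.01,0.015,0.73],[0,0,0]]]'; python3 go.py .4366 -.371 .214 77.6
```

```text
t 1.45 tip 0.166 yaw 77.58305715490961 tilt [-0.02 -0.06]
shift [0.007 0.017 0.735] turn [-0.     0.001 -0.   ]
time: 2.35
tcp_pos: [0.4376, -0.3694, 0.2159]
tool_rot: [0.001, 0.778, 0.628, 0.0]
ft_force: [0.1, -0.3, -1.0]
grip_width: 1.0
finger_force: 0.0
t 2.35 tip 0.166 yaw 77.77994407146782 tilt [ 0.1  -0.08]
shift [-0.009 -0.003  0.01 ] turn [0.003 0.001 0.004]
```

Good, close on it.

```bash
python3 -m inch '[[0,[0,0,0],[0,0,0]],[0.4,[0,0,0],[0,0,0]],[1,[0,0,0],[0,0,0]],[1,[0,0,0],[0,0,0]],[1,[0,0,0],[0,0,0]],[1,[0,0,0],[0,0,0]],[1,[0,0,0],[0,0,0]],[1,[0,0,0],[0,0,0]],[1,[0,0,0],[0,0,0]],[1,[0,0,0],[0,0,0]]]' 30;  python3 go.py .4366 -.371 .36 77.6
```

```text
time: 3.35
tcp_pos: [0.4371, -0.369, 0.2147]
tool_rot: [-0.0, 0.778, 0.628, -0.0]
ft_force: [-0.8, 0.5, -0.9]
grip_width: 0.315
finger_force: 30.0
t 3.35 tip 0.166 yaw 77.80458332844958 tilt [-0.01  0.  ]
shift [-0.01  -0.    -0.727] turn [-0.    -0.     0.005]
```

```bash
python3 -m inch '[[1,[0,0,-0.03],[0,0,0]],[1,[0,0,-0.1],[0,0,0]],[1,[0,0,-0.2],[0,0,0]],[1,[0,0,-0.3],[0,0,0]],[1,[0,0,-0.4],[0,0,0]],[1,[0,0,-0.5],[0,0,0]],[1,[0,0,-0.58],[0,0,0]],[1,[0,0,-0.64],[0,0,0]],[1,[0,0,-0.68],[0,0,0]],[1,[0,0,-0.7],[0,0,0]],[1,[0,0,-0.7],[0,0,0]],[1,[0,0,-0.7],[0,0,0]]]'; python3 go.py .4617 .355 .354 77.6; python3 w.py w2
```

```text
time: 4.55
tcp_pos: [0.4369, -0.3689, 0.3542]
tool_rot: [-0.001, 0.778, 0.628, -0.0]
ft_force: [0.1, 0.1, -2.8]
grip_width: 0.317
finger_force: 30.0
t 4.55 tip 0.166 yaw 77.81383706615281 tilt [-0.06  0.04]
shift [ 3.564e+00 -6.430e-01  3.000e-03] turn [-0.001 -0.001  0.005]
```

View pics/w2.png

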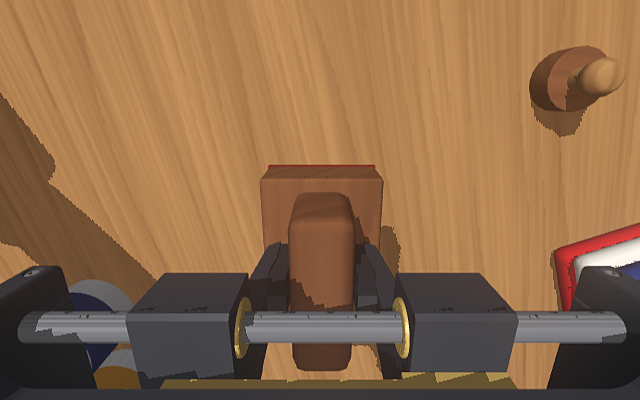

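The block is held level: its top far edge runs (260,181)–(383,179) and the handle sits between the pads. Carrying it to the tray now.

```bash
python3 - <<'E'
from h import *
import pickle
T=pickle.load(open('w2.pkl','rb'));s=T['s'];q=R.from_quat(s['tool_rot'],scalar_first=True)
dz=s['tcp_pos'][2]-.2147
for u,v,z in((260,180,.04),(383,180,.04),(269,165,0),(375,165,0)): print(q.inv().apply(ray(T,u,v,z+dz)-s['tcp_pos']).round(4))
E
python3 -m inch '[[1,[0.03,-0.005,0],[0,0,0]],[1,[0.09,-0.016,0],[0,0,0]],[1,[0.18,-0.032,0],[0,0,0]],[1,[0.28,-0.05,0],[0,0,0]],[1,[0.4,-0.072,0],[0,0,0]],[1,[0.52,-0.094,0],[0,0,0]],[1,[0.64,-0.115,0],[0,0,0]],[1,[0.74,-0.133,0],[0,0,0]],[1,[0.83,-0.15,0],[0,0,0]],[1,[0.9,-0.162,0],[0,0,0]],[1,[0.96,-0.173,0],[0,0,0]],[1,[1,-0.18,0],[0,0,0]]]' | head -2
python3 -m inch '[[1,[0.03,-0.005,0],[0,0,0]],[1,[0.09,-0.016,0],[0,0,0]],[1,[0.18,-0.032,0],[0,0,0]],[1,[0.28,-0.05,0],[0,0,0]],[1,[0.4,-0.072,0],[0,0,0]],[1,[0.52,-0.094,0],[0,0,0]],[1,[0.64,-0.115,0],[0,0,0]],[1,[0.74,-0.133,0],[0,0,0]],[1,[0.83,-0.15,0],[0,0,0]],[1,[0.9,-0.162,0],[0,0,0]],[1,[0.96,-0.173,0],[0,0,0]],[1,[1,-0.18,0],[0,0,0]]]' | head -2
python3 -m inch '[[1,[0.03,-0.005,0],[0,0,0]],[1,[0.09,-0.016,0],[0,0,0]],[1,[0.18,-0.032,0],[0,0,0]],[1,[0.28,-0.05,0],[0,0,0]],[1,[0.4,-0.072,0],[0,0,0]],[1,[0.52,-0.094,0],[0,0,0]],[1,[0.64,-0.115,0],[0,0,0]],[1,[0.74,-0.133,0],[0,0,0]],[1,[0.83,-0.15,0],[0,0,0]],[1,[0.9,-0.162,0],[0,0,0]],[1,[0.96,-0.173,0],[0,0,0]],[1,[1,-0.18,0],[0,0,0]]]'
python3 go.py .4617 .355 .354 77.6
```

```text
[ 0.0398 -0.0316  0.1748]
[0.0399 0.0322 0.1747]
[ 0.0396 -0.0334  0.2148]
[0.0396 0.0347 0.2147]
time: 5.8
tcp_pos: [0.4442, -0.1643, 0.3548]
time: 7.0
tcp_pos: [0.4513, 0.0383, 0.3547]
time: 8.2
tcp_pos: [0.4583, 0.2411, 0.3546]
tool_rot: [-0.0, 0.778, 0.628, 0.0]
ft_force: [-0.2, 0.1, -3.4]
grip_width: 0.314
finger_force: 30.0
t 8.2 tip 0.166 yaw 77.82068900946778 tilt [-0.  0.]
shift [ 0.56  -0.104  0.003] turn [-0.    -0.     0.005]
```

```bash

python3 -m inch '[[1,[0.03,-0.005,0],[0,0,0]],[1,[0.08,-0.015,0],[0,0,0]],[1,[0.16,-0.03,0],[0,0,0]],[1,[0.26,-0.048,0],[0,0,0]],[1,[0.36,-0.067,0],[0,0,0]],[1,[0.44,-0.081,0],[0,0,0]],[1,[0.5,-0.093,0],[0,0,0]],[1,[0.54,-0.1,0],[0,0,0]],[1,[0.56,-0.104,0],[0,0,0]],[1,[0.56,-0.104,0],[0,0,0]]]'
python3 -m inch '[[1,[0,0,0.05],[0,0,0]],[1,[0,0,0.12],[0,0,0]],[1,[0,0,0.2],[0,0,0]],[1,[0,0,0.27],[0,0,0]],[1,[0,0,0.32],[0,0,0]],[1,[0,0,0.36],[0,0,0]],[1,[0,0,0.39],[0,0,0]],[1,[0,0,0.4],[0,0,0]],[1,[0,0,0.4],[0,0,0]],[1,[0,0,0.4],[0,0,0]]]'
python3 w.py w3; python3 go.py .4617 .355 .244 77.8
```

```text
time: 9.2
tcp_pos: [0.4616, 0.3542, 0.3546]
tool_rot: [0.0, 0.778, 0.628, -0.0]
ft_force: [-0.3, -0.1, -3.4]
grip_width: 0.311
finger_force: 30.0
time: 10.2
tcp_pos: [0.4618, 0.3543, 0.2751]
tool_rot: [0.0, 0.778, 0.628, 0.0]
ft_force: [0.4, -0.1, -3.8]
grip_width: 0.314
finger_force: 30.0
t 10.25 tip 0.166 yaw 77.80659381102699 tilt [0.05 0.04]
shift [ 0.003 -0.002  0.156] turn [ 0.001 -0.001  0.   ]
```

View pics/w3.png

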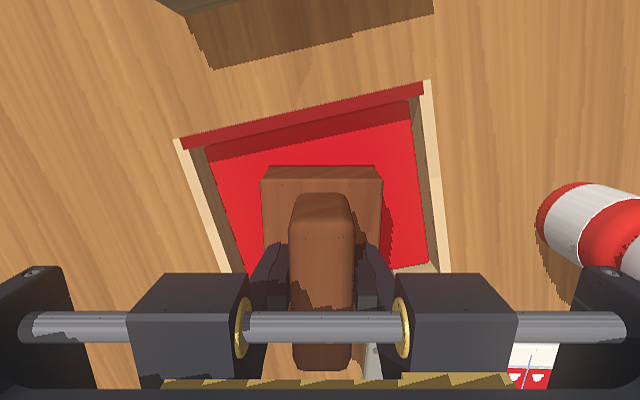

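The block is well inside the tray walls at (261–383, 180) with the pad around it. Pressing slowly.

```bash

python3 -m inch '[[1,[0,0,0.03],[0,0,0]],[1,[0,0,0.06],[0,0,0]],[1,[0,0,0.09],[0,0,0]],[1,[0,0,0.12],[0,0,0]],[1,[0,0,0.14],[0,0,0]],[1,[0,0,0.15],[0,0,0]],[1,[0,0,0.155],[0,0,0]],[1,[0,0,0.16],[0,0,0]],[1,[0,0,0.16],[0,0,0]],[1,[0,0,0.16],[0,0,0]]]'
```

```text
time: 11.25
tcp_pos: [0.4616, 0.3541, 0.243]
tool_rot: [0.0, 0.778, 0.628, 0.0]
ft_force: [-1.4, -1.1, 0.7]
grip_width: 0.313
finger_force: 30.0
```

```bash

python3 -m inch '[[1,[0,0,0.005],[0,0,0]],[1,[0,0,0.005],[0,0,0]],[1,[0,0,0.005],[0,0,0]],[1,[0,0,0.005],[0,0,0]]]'
python3 -m inch '[[1,[0,0,-0.02],[0,0,0]],[1,[0,0,-0.05],[0,0,0]],[1,[0,0,-0.1],[0,0,0]],[1,[0,0,-0.16],[0,0,0]],[1,[0,0,-0.24],[0,0,0]],[1,[0,0,-0.32],[0,0,0]],[1,[0,0,-0.4],[0,0,0]],[1,[0,0,-0.46],[0,0,0]],[1,[0,0,-0.48],[0,0,0]],[1,[0,0,-0.48],[0,0,0]],[1,[0,0,-0.48],[0,0,0]]]'
python3 go.py .5344 -.0613 .34 75.8
```

```text
time: 11.65
tcp_pos: [0.4617, 0.3542, 0.2418]
tool_rot: [0.0, 0.778, 0.628, 0.0]
ft_force: [-2.4, -1.3, 1.3]
grip_width: 0.316
finger_force: 30.0
time: 12.75
tcp_pos: [0.4615, 0.3539, 0.3372]
tool_rot: [0.0, 0.778, 0.628, -0.001]
ft_force: [0.8, 0.6, -3.7]
grip_width: 0.313
finger_force: 30.0
t 12.75 tip 0.166 yaw 77.80728242539942 tilt [-0.04 -0.04]
shift [-1.952  0.795 -0.012] turn [-0.001  0.001  0.045]
```

```bash

python3 -m inch '[[1,[-0.03,0.012,0],[0,0,0]],[1,[-0.09,0.036,0],[0,0,0]],[1,[-0.18,0.073,0],[0,0,0]],[1,[-0.28,0.114,0],[0,0,0]],[1,[-0.4,0.163,0],[0,0,0]],[1,[-0.52,0.212,0],[0,0,0]],[1,[-0.64,0.26,0],[0,0,0]],[1,[-0.74,0.3,0],[0,0,0.01]],[1,[-0.83,0.338,0],[0,0,0.02]],[1,[-0.9,0.366,0],[0,0,0.03]],[1,[-0.94,0.382,0],[0,0,0.04]],[1,[-0.96,0.39,0],[0,0,0.045]]]' | head -2
python3 -m inch '[[1,[-0.03,0.012,0],[0,0,0]],[1,[-0.09,0.036,0],[0,0,0]],[1,[-0.18,0.073,0],[0,0,0]],[1,[-0.28,0.114,0],[0,0,0]],[1,[-0.4,0.163,0],[0,0,0]],[1,[-0.52,0.212,0],[0,0,0]],[1,[-0.64,0.26,0],[0,0,0]],[1,[-0.74,0.3,0],[0,0,0]],[1,[-0.83,0.338,0],[0,0,0]],[1,[-0.9,0.366,0],[0,0,0]],[1,[-0.95,0.382,0],[0,0,0]],[1,[-0.97,0.39,0],[0,0,0]]]'
python3 -m inch '[[1,[0,0,0],[0,0,0]],[1,[0,0,0],[0,0,0]]]' | head -2
python3 go.py .5344 -.0613 .285 75.8; python3 w.py w4
```

```text
time: 13.95
tcp_pos: [0.4974, 0.1489, 0.3376]
time: 15.15
tcp_pos: [0.5251, -0.0586, 0.3376]
tool_rot: [0.0, 0.79, 0.614, -0.0]
ft_force: [0.5, 0.3, -3.6]
grip_width: 0.317
finger_force: 30.0
time: 15.35
tcp_pos: [0.5253, -0.0563, 0.3378]
t 15.35 tip 0.166 yaw 75.86191587505351 tilt [0.01 0.04]
shift [-0.013  0.05   0.264] turn [-0.    -0.001  0.001]
```

View pics/w4.png

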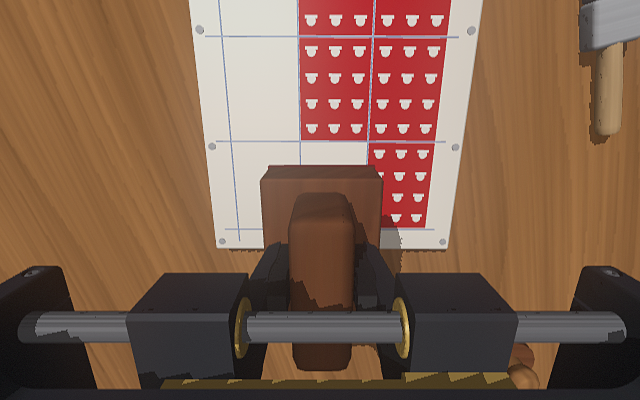

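The view shows the grid lines of the empty place (near-row boundary at (300,141), far-row boundary at about (370,141)), with a red print on its right. I fit the board pose from these grid corners and the block's offset from its edges.

```bash
cat > fit.py <<'E'
from h import *
import pickle
T=pickle.load(open('w4.pkl','rb'));s=T['s'];q=R.from_quat(s['tool_rot'],scalar_first=True)
P=[(300,141,-.0325,-.045),(370,142,.0325,-.045),(434,142,.0975,-.045),(425,228,.0975,-.135),(299,36,-.0325,.045),(374,37,.0325,.045),(223,36,-.0975,.045),(231,141,-.0975,-.045)]
W=np.array([ray(T,u,v,.02)[:2] for u,v,_,_ in P]);L=np.array([p[2:] for p in P])
a=L-L.mean(0);b=W-W.mean(0);th=np.arctan2((a[:,0]*b[:,1]-a[:,1]*b[:,0]).sum(),(a*b).sum())
M=np.array([[np.cos(th),-np.sin(th)],[np.sin(th),np.cos(th)]]);t=W.mean(0)-M@L.mean(0)
n=t+M@[0,-.09]
print('yaw',np.degrees(th),'board',t,'place',n,'res mm',((W-L@M.T-t)*1e3).round(1).tolist())
off=q.apply([-.004,.0005,0]);print('tcp target',n-off[:2],'block now',(s['tcp_pos']+off)[:2])
E
python3 fit.py
```

```text
yaw -14.46466116682776 board [0.55865774 0.02497537] place [ 0.53617728 -0.0621718 ] res mm [[0.0, 0.1], [2.0, -1.0], [-1.4, 0.3], [-0.0, 0.6], [0.5, 0.2], [0.6, -0.2], [-0.6, 0.0], [-1.2, -0.1]]
tcp target [ 0.53666947 -0.05817083] block now [ 0.5247873  -0.06031305]
```

```bash
python3 go.py .536 -.0583 .28 75.6
python3 -m inch '[[1,[0,0.005,0.02],[0,0,0]],[1,[0,0.02,0.06],[0,0,0]],[1,[0,0.035,0.11],[0,0,0]],[1,[0,0.048,0.16],[0,0,0]],[1,[0,0.055,0.21],[0,0,0]],[1,[0,0.055,0.25],[0,0,0]],[1,[0,0.055,0.275],[0,0,0]],[1,[0,0.055,0.285],[0,0,0]],[1,[0,0.055,0.285],[0,0,0]],[1,[0,0.055,0.285],[0,0,0]],[1,[0,0.055,0.285],[0,0,0]]]'
python3 go.py .536 -.0583 .28 75.6; python3 w.py w5; python3 - <<'E'
from h import *
import pickle
im=manip.get_image('top');pickle.dump(im,open('top2.pkl','wb'))
i=cv2.resize(np.array(im['pixels'])[175:290,275:410],None,fx=4,fy=4,interpolation=cv2.INTER_CUBIC);cv2.imwrite('pics/top2.png',i)
E
```

```text
t 15.4 tip 0.166 yaw 75.88175092579333 tilt [0.01 0.04]
shift [0.002 0.055 0.289] turn [-0.    -0.001  0.006]
time: 16.5
tcp_pos: [0.5361, -0.0599, 0.2811]
tool_rot: [0.0, 0.789, 0.614, 0.0]
ft_force: [-0.1, 0.0, -3.1]
grip_width: 0.316
finger_force: 30.0
t 16.5 tip 0.166 yaw 75.77748338066671 tilt [ 0.05 -0.  ]
shift [ 0.008 -0.003  0.006] turn [ 0.001 -0.     0.004]
```

View pics/w5.png

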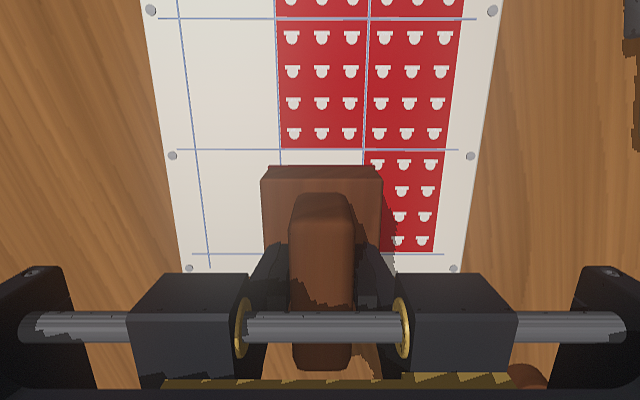

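```bash
sed -i "s/w4.pkl/w5.pkl/; s/^P=.*/P=[(281,149,-.0325,-.045),(364,150,.0325,-.045),(445,150,.0975,-.045),(433,252,.0975,-.135),(276,18,-.0325,.045),(369,19,.0325,.045),(181,18,-.0975,.045),(194,149,-.0975,-.045)]/" fit.py; python3 fit.py
```

```text
yaw -14.416800887429305 board [0.55836248 0.02506331] place [ 0.53595483 -0.06210261] res mm [[0.8, -0.3], [0.7, -0.8], [-0.6, -0.2], [0.5, 0.6], [0.8, 0.2], [0.1, 0.1], [-0.0, 0.1], [-2.2, 0.2]]
tcp target [ 0.53645291 -0.05810237] block now [ 0.53561688 -0.0639457 ]
```

The block is within 2 mm and 0.3° of the place. A final settle, then I hand in.

```bash
python3 -m inch '[[1,[0.004,0,0],[0,0,0]],[1,[0.008,0,0],[0,0,0]],[1,[0.008,0,0],[0,0,0]],[1,[0.008,0,0],[0,0,0]],[1,[0.008,0,0],[0,0,0]],[1,[0.008,0,0],[0,0,0]],[1,[0.008,0,0],[0,0,0]],[1,[0.008,0,0],[0,0,0]]]'
python3 -c "
from station import manip
print(abs(manip.state()['joint_vel']).max() if hasattr(manip.state()['joint_vel'],'max') else manip.state()['joint_vel']);print(manip.close_job())"
```

```text
time: 17.4
tcp_pos: [0.5364, -0.0584, 0.2807]
tool_rot: [0.0, 0.789, 0.614, -0.0]
ft_force: [-0.7, 0.2, -3.8]
grip_width: 0.317
finger_force: 30.0
0.002501899000397931
the job is handed in; nothing more can be done
None
```

I pressed the block about 5 mm into the pad, lifted it clear, and handed in with it held still and level about 46 mm above the empty place. By the wrist camera it was within about 2 mm of centre and 0.3° of square; the hand-in returned no verdict.

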